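Turn a chocolate mould over and put mould and scraper away in their tray

TASK

The bench scraper has been left in the mould's compartment of the wooden tray: lay it flat, handle up, in its own smaller compartment. Then turn the upside-down chocolate mould over without letting it topple or fall, and lay it flat in the larger compartment with its cavities facing up (either way round). Do not touch the finished chocolates, and leave the jar, bowl and can standing where they are.

Things in the scene. Friction and masses are not known exactly. Their poses are not given: they have to be found in the camera images.
- mould: White plastic chocolate mould: rigid slab 130 (x) by 62 (y) by 26 mm thick (z), 0.15-0.31 kg. One big face has a 4 by 2 grid of open cavities 14 mm deep, the other is plain. Origin: centre of the cavity face; z points through the slab to the plain back. Starts flat on the bench, cavities down (z up). Same under a half turn about z; can stand free on a 62 by 26 mm end (tips beyond 11 degrees)
- scraper: Bench scraper: steel blade 104 (x) by 56 (y) by 4 mm thick, with a dark wooden bar handle along one long edge (104 mm long, y from +8 to +28 mm, top 22 mm above the blade's underside). 0.1-0.21 kg. Origin: centre of the underside, z up. Starts flat, handle up, inside the mould's compartment
- tray: Wooden tray fixed to the bench, 250 (x) by 164 mm (y), base 6 mm thick. Walls 8 mm thick and 12 mm high stand on the base round two compartments (tops 18 mm above the bench); the long walls are cut away in the middle down to the base to let fingers in. Origin: centre of the underside, z up
- mould_bay (a point): Centre of the floor (6 mm above the bench) of the larger compartment: 68 mm along the tray's x by 136 mm along its y, at tray x -78 mm, y 0. Finger gaps 72 mm long in mid long walls; 28 mm free between its inner long wall and the other compartment's end wall. Axes as the tray's
- scraper_bay (a point): Centre of the floor (6 mm above the bench) of the smaller compartment, 112 mm along the tray's x by 62 mm along the tray's y, at tray x = +56 mm, y = 0. Finger gaps 60 mm long in the middle of its two long walls. Axes as the tray's
- jar: Bystander: squat glass jar with a steel lid, 64 mm across, 85 mm tall, loose; origin at the centre of its underside. It starts just beyond the mould's +x end, 143 mm from its centre along x and up to 20 mm aside
- bowl: Bystander: open steel bowl, 110 mm across the rim, 50 mm tall, loose; origin at the centre of its underside
- can: Bystander: tall tin can with a paper label, 70 mm across, 115 mm tall, loose; origin at the centre of its underside
- chocolates: Bystander: sheet of finished chocolates fixed on the bench, 100 mm (x) by 400 mm (y), two rows of eight, 31 mm tall in all; origin at the bench, in the middle of the long edge nearest the robot; the sheet extends to its +x
Things that resemble listed ones, but are neither listed nor needed, are in the scene too. What is shaped like the mould but turquoise is not meant. Leave any orange look-alike of the scraper alone.

How it is judged:
By the outcome, as a careful person would: the job done as asked, in the order asked, and still so for the second after the job is handed in, with the robot touching nothing.
It also fails if it takes over 72 s, if anything falls off the work surface, if the arm or the gripper's body presses on something with over 40 N, if the wrist force passes 120 N, or if a joint passes its speed limit or range.

ROBOT

A 7-joint arm with a two-finger parallel gripper is mounted at the origin on the work surface. World frame = base frame: x ahead of the robot, y to its left, z up, the work surface at z = 0. Lengths are in mm, angles in rad, forces in N, time in s.
With the tool pointing down it reaches from about 425 to 1025 mm from the base axis. Payload 9.4 kg.
Tool frame: the origin (TCP) lies on the centre line of the jaws, within the pads' length; the fingertips stand 19 mm ahead of it and the grasp point (between the pads) is the TCP; z points along the fingers, y is the direction in which the jaws open and shut (so a half turn about z gives the same grasp; the last joint's range is limited). The gripper opens to 85 mm and grips with 20 to 120 N. Pads are 22 mm wide; open, the fingers measure 114 mm over their backs; the gripper's body (76 mm by 85 mm) begins 54 mm behind the grasp point. The pads swing forward as they close: fully open they stand 13 mm farther back than shut.
Start: joints at [1.198, 0.599, -0.003, 1.599, 0.002, 0.943, -0.08], TCP at [211.333, -693.515, 250.275] pointing down, gripper open.
Joint ranges: [-2.57, 2.57], [-0.35, 1.97], [-1.29, 1.29], [0.11, 2.56], [-1.05, 4.19], [0.11, 1.86], [-2.63, 2.63]. Speed limits (rad/s): [2.22, 2.22, 3.01, 3.01, 3.14, 3.14, 3.14].

INTERFACE

Orientations are given as a rotation vector (axis times angle).
In Python, from cell import manip gives the robot as it stands. The module is installed in compiled form; this text tells all that it offers.
- The arm moves only by the shell command python3 -m inch 'ROWS'. ROWS is JSON, a list that holds one entry, the list of rows, each a list of 7 numbers: the shift along the tool's x, y, z each as a share of 20 cm, from -1 to 1, then the turn, a rotation vector about the tool's x, y, z each as a share of 180 degrees, from -1 to 1, then the opening, from 0 (shut) to 1 (fully open). In form: [[[tx, ty, tz, wx, wy, wz, claw], ...]]. A call has exactly 5 rows; each row shifts and turns the pose as measured when the row begins, along the tool's axes as they then stand; what a row does not reach is not made up. A row lasts 1/10 s, in which the tool goes at most 50 mm and 8.59 degrees, less where a joint would pass 70% of its speed; a pose out of reach is approached as far as the arm can. A call with a number of a shift or a turn outside -1 to 1 is refused whole. A call with a gripper value outside its range is refused whole. The fingers move at their own pace and stop on an object; the grip force is fixed at half the most. Time passes only in rows, so rows that do not move let the fingers close, or fill a call up. It gives the time, the measured TCP pose, the force and the opening at its end, in the units of the state.
- manip.observe(): the state, without advancing time (a new reading comes with each control period).
- manip.grab_frame(name): name is "scene" or "top" or "wrist"; returns a dict with "image" (384x512x3 uint8, red, green, blue), "camera_matrix" (3x3 intrinsics, pixels), "rvec" (rotation vector, rad) and "tvec" (3), from world to camera coordinates, as OpenCV has them. Camera axes: x right, y down, z forward; pixel columns grow to the right and rows downward; lengths in mm; the calibration is good to about 2 mm. A picture is of the moment at which its call begins. There is no depth.
- manip.job_done(): hands the job in, once; it reports no verdict.
The state is a dict: "clock": time; "joints": joint angles; "qd": joint speeds; "effort": joint torques, N m; "eef_pos": TCP position; "orientation": TCP orientation; "wrist_force": force on the tool from outside, world axes, zero at the start; "moment": the same for the moment, N m; "gripper_width": finger opening in mm.
Only numpy, scipy, OpenCV 4.12 (cv2) and the standard library are available. Lean on these libraries where they do the work, as an engineer would, in place of code of your own. Each camera call takes 0.05 s, during which the arm holds its last target. There are 200 camera calls.

## Working session

There is one attempt and no reset: what is moved stays moved. The work goes in short steps, Python scripts to look and compute and a shell command to move; the robot and the scene stay as the last step left them, time stands still between calls to the robot, and variables do not carry over. Pictures are saved under pics/ and viewed, about 8 in all and at most 12, crops included, and the job is handed in when it is done.

```bash
mkdir -p pics; python3 - <<'E'
from cell import manip
import cv2,numpy as np,pickle
print(manip.observe())
for n in("scene","top"):
    f=manip.grab_frame(n); pickle.dump(f,open(n+".pkl","wb"))
    cv2.imwrite(f"pics/{n}0.png",f["image"][...,::-1])
    R=cv2.Rodrigues(f["rvec"])[0]; print(n,f["camera_matrix"].round(1).tolist(),(-R.T@f["tvec"]).round())
a=np.vstack([cv2.imread("pics/scene0.png"),cv2.imread("pics/top0.png")])
E
```

```text
{'clock': 0.0, 'joints': array([ 1.19829371,  0.60016782, -0.00255505,  1.6001367 ,  0.00180181,
        0.94293156, -0.07980639]), 'qd': array([-0.00084108, -0.00097244, -0.00014405, -0.00081389,  0.00163361,
       -0.00091028,  0.00078183]), 'effort': array([-7.28364739e-05, -7.76451659e+01,  1.56486969e+00, -2.58011591e+01,
        1.22291304e-02,  8.99134611e-03, -6.92360175e-06]), 'eef_pos': array([ 211.20161231, -693.07660108,  249.38349869]), 'orientation': array([-3.10570145e+00, -4.62816082e-01,  6.02210260e-04]), 'wrist_force': array([-0.1632795 ,  0.0358862 ,  0.51416156]), 'moment': array([-0.07116341, -0.07249218, -0.00487348]), 'gripper_width': 85.47002660385792}
scene [[473.4, 0.0, 258.3], [0.0, 473.4, 184.2], [0.0, 0.0, 1.0]] [1080. -414. 1061.]
top [[469.6, 0.0, 248.0], [0.0, 469.6, 194.1], [0.0, 0.0, 1.0]] [ 454.   81. 1240.]
```

View pics/top0.png

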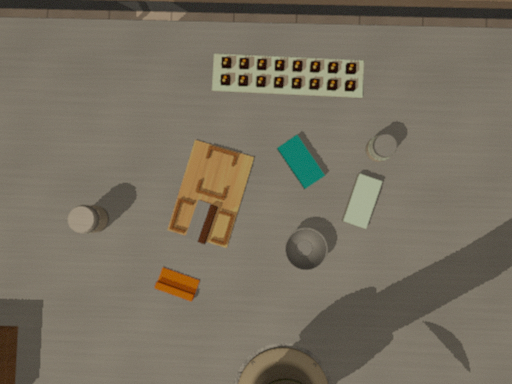

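View pics/scene0.png

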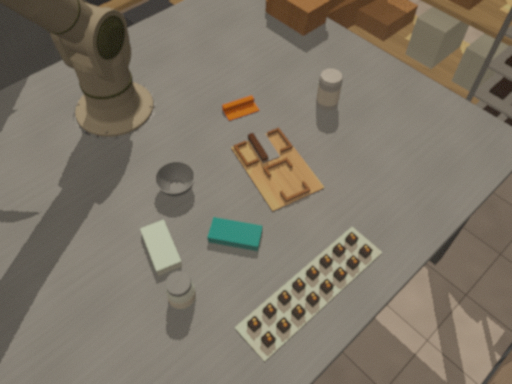

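The top view has +x up and +y left. The white mould is at (363,200), the jar at (382,148) and the bowl at (306,248). The tray is at about (212,193), with the scraper at (208,222), its dark handle along the tray's x and its blade on the left. Next I'll measure these.

```bash
cat > h.py <<'E'
import cv2,numpy as np,pickle
from scipy.spatial.transform import Rotation as Ro
def ray(f,uv,z):
    R=cv2.Rodrigues(f["rvec"])[0];t=np.asarray(f["tvec"]).ravel();C=-R.T@t
    uv=np.atleast_2d(uv).astype(float)
    d=np.c_[uv,np.ones(len(uv))]@np.linalg.inv(f["camera_matrix"]).T@R
    return C+d*((z-C[2])/d[:,2])[:,None]
def rect(f,m,z):
    m=m.astype(np.uint8); c=max(cv2.findContours(m,0,2)[0],key=cv2.contourArea).reshape(-1,2)
    r=cv2.minAreaRect(ray(f,c,z)[:,:2].astype(np.float32)); (x,y),(w,h),a=r
    if w<h: w,h,a=h,w,a+90
    return np.round([x,y,w,h,(a+90)%180-90],1)
E
python3 - <<'E'
from h import *
for n in("top","scene"):
    f=pickle.load(open(n+".pkl","rb")); im=f["image"]; hsv=cv2.cvtColor(im,cv2.COLOR_RGB2HSV); H,S,V=[hsv[...,i].astype(int) for i in range(3)]
    if n=="top":
        print([hsv[y,x].tolist() for x,y in((363,200),(208,222),(200,212),(245,170),(290,90),(100,20),(205,180))])
    box=np.zeros(H.shape,bool)
    if n=="top": box[165:235,335:392]=1; tb=np.s_[135:255,160:262]
    else: box[212:275,130:185]=1; tb=np.s_[125:215,225:330]
    print(n,"mould z26",rect(f,(V>165)&box,26), "scene" )
    b2=np.zeros(H.shape,bool); b2[tb]=1
    print(" tray z6",rect(f,cv2.morphologyEx(((S>80)&(H<30)&b2).astype(np.uint8),3,np.ones((9,9))),6))
    print(" handle z28",rect(f,(V<75)&(S>90)&b2,28))
    cv2.imwrite(f"pics/m_{n}.png",((V>165)&box|(V<75)&(S>90)&b2)*255)
    r=f["image"][tb]; cv2.imwrite(f"pics/tray_{n}.png",cv2.resize(r,None,fx=5,fy=5,interpolation=2)[...,::-1])
f=pickle.load(open("top.pkl","rb"))
print("jar top",ray(f,[385,147],85),"bowl",ray(f,[307,248],50),"turq",ray(f,[301,162],26), "can",ray(f,[83,219],115),"choc",ray(f,[[212,94],[362,97]],5))
E
```

```text
[[38, 35, 174], [10, 179, 77], [20, 40, 127], [21, 122, 169], [35, 41, 173], [22, 45, 125], [18, 129, 168]]
top mould z26 [ 502.7 -193.7  127.2   58.6  -17.7] scene
 tray z6 [509.7 201.2 257.7 166.1 -15. ]
 handle z28 [420.6 199.9  74.1  11.2  -9.9]
scene mould z26 [ 502.6 -190.1  129.4   61.9  -18. ] scene
 tray z6 [504.2 206.  273.3 166.6 -15. ]
 handle z28 [481.1 184.2  14.5   9.2  32.6]
jar top [[ 634.60547415 -233.65992082   85.        ]] bowl [[378.96699525 -51.72403893  50.        ]] turq [[598.84532337 -33.66893139  26.        ]] can [[436.0416292  494.62403823 115.        ]] choc [[ 776.64966392  205.27048534    5.        ]
 [ 778.72509036 -192.73487524    5.        ]][ WARN:0@0.889] global loadsave.cpp:1063 imwrite_ Unsupported depth image for selected encoder is fallbacked to CV_8U.
```

View pics/tray_top.png

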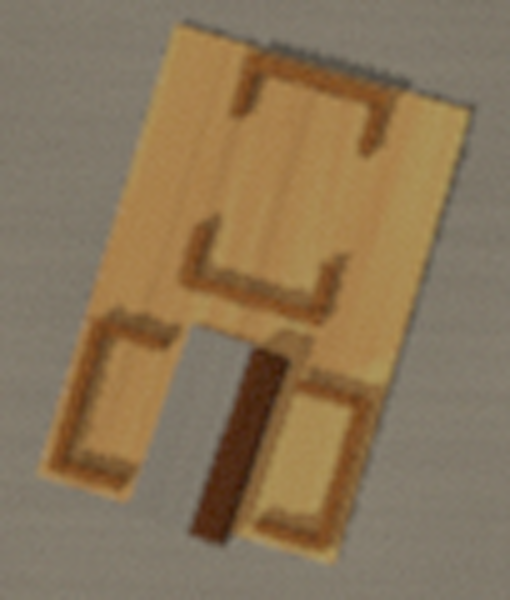

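The crop shows the tray corners at (180,22), (475,105), (335,562) and (40,475). The handle corners are at (256,347), (288,357), (225,545) and (190,535), with the blade on its left (+y) side. So the scraper's y is roughly opposite to the tray's y.

```bash
python3 - <<'E'
from h import *
f=pickle.load(open("top.pkl","rb"))
def px(l): return (np.array(l)+.5)/5-.5+[160,135]
t=ray(f,px([[180,22],[475,105],[335,562],[40,475]]),6)[:,:2]
print(t.round(),"centre",t.mean(0),"sizes",np.linalg.norm(t-np.roll(t,-1,0),axis=1))
v=(t[0]+t[1]-t[2]-t[3]);a=np.degrees(np.arctan2(v[1],v[0])); print("yaw",a)
h=ray(f,px([[256,347],[288,357],[225,545],[190,535]]),28)[:,:2]
print(h.round(),"centre",h.mean(0)); v=h[0]+h[1]-h[2]-h[3]; print(np.linalg.norm(v)/2,np.degrees(np.arctan2(v[1],v[0])))
c=t.mean(0); u=np.array([np.cos(np.radians(a)),np.sin(np.radians(a))]);w=np.array([-u[1],u[0]])
print("mould bay",c-78*u,"scr bay",c+56*u, "handle in tray",(h.mean(0)-c)@u,(h.mean(0)-c)@w)
from cell import manip
s=manip.observe();print(Ro.from_rotvec(s["orientation"]).as_matrix().round(3))
E
```

```text
[[655. 245.]
 [615.  87.]
 [372. 153.]
 [413. 310.]] centre [513.7697994 198.8036307] sizes [162.52464448 251.33972932 161.76307472 250.23550928]
yaw -15.217161791407394
[[483. 196.]
 [478. 180.]
 [381. 209.]
 [385. 227.]] centre [431.97101    203.16265363]
102.24135591620339 -17.08890114861109
mould bay [438.50464182 219.2769317 ] scr bay [567.80632279 184.10485049] handle in tray -80.07490208937757 -17.264213965655184
[[ 0.957  0.292 -0.001]
 [ 0.292 -0.957  0.001]
 [-0.    -0.001 -1.   ]]
```

```bash
python3 -m inch '[[[0.2,-0.15,0,0,0,0.0472,1],[0.2,-0.15,0,0,0,0.0472,1],[0.2,-0.15,0,0,0,0.0472,1],[0.2,-0.15,0,0,0,0.0472,1],[0,-0.24,0,0,0,0,1]]]'
python3 -m inch '[[[-0.02,-0.24,0,0,0,0,1],[-0.02,-0.24,0,0,0,0,1],[-0.02,-0.24,0,0,0,0,1],[-0.02,-0.24,0,0,0,0,1],[-0.02,-0.24,0,0,0,0,1]]]'
cat > go.py <<'E'
# usage: go.py x y z yaw [pitch about tool y etc none]: remaining move in tool axes
import sys; from h import *; from cell import manip
s=manip.observe();R=Ro.from_rotvec(s["orientation"]);p=s["eef_pos"]
x,y,z,yaw=map(float,sys.argv[1:5]); tilt=float(sys.argv[5]) if len(sys.argv)>5 else 0
# target: tool x at heading yaw, tool down, then turned by tilt deg about tool y
T=Ro.from_euler('ZX',[yaw,180],degrees=True)*Ro.from_euler('y',tilt,degrees=True)
print("t",round(s["clock"],2),"p",p.round(1),"q",s["joints"].round(2),"F",s["wrist_force"].round(1),"w",round(s["gripper_width"],1))
print("shift share",(R.inv().apply([x,y,z]-p)/200).round(4),"turn share",((R.inv()*T).as_rotvec()/np.pi).round(4), "yaw",R.as_matrix()[:2,0].round(3),"zax",R.as_matrix()[:,2].round(3))
E
python3 go.py 432 203 250 -17
```

```text
clock: 0.6
eef_pos: [371.9, -519.5, 246.0]
orientation: [3.103, -0.489, -0.006]
wrist_force: [1.1, 1.0, -0.4]
gripper_width: 85.6
clock: 1.1
eef_pos: [428.6, -276.0, 244.1]
orientation: [-3.103, 0.485, 0.009]
wrist_force: [2.2, -0.1, 0.7]
gripper_width: 85.0
t 1.1 p [ 428.6 -276.   244.1] q [ 0.35  0.36  0.15  2.1  -0.08  0.7  -1.33] F [ 2.2 -0.1  0.7] w 85.0
shift share [-0.7152 -2.2856 -0.0248] turn share [-0.0001  0.0019 -0.0043] yaw [ 0.952 -0.305] zax [-0.006  0.002 -1.   ]
```

```bash
python3 -m inch '[[[-0.06,-0.235,0,0,0,0,1],[-0.06,-0.235,0,0,0,0,1],[-0.06,-0.235,0,0,0,0,1],[-0.07,-0.23,0,0,0,0,1],[-0.07,-0.23,0,0,0,0,1]]]'
python3 -m inch '[[[-0.07,-0.23,0,0,0,0,1],[-0.07,-0.23,0,0,0,0,1],[-0.07,-0.23,0,0,0,0,1],[-0.07,-0.23,0,0,0,0,1],[-0.07,-0.22,0.1,0,0,0,1]]]'
python3 go.py 432 203 120 -17
python3 - <<'E'
from h import *; from cell import manip
f=manip.grab_frame("wrist");pickle.dump(f,open("w1.pkl","wb"))
R=cv2.Rodrigues(f["rvec"])[0];print(-R.T@np.ravel(f["tvec"]),R.round(2))
cv2.imwrite("pics/w1.png",f["image"][...,::-1])
E
```

```text
clock: 1.6
eef_pos: [438.5, -26.4, 244.3]
orientation: [-3.103, 0.484, 0.008]
wrist_force: [1.3, -0.1, 0.1]
gripper_width: 85.5
clock: 2.1
eef_pos: [440.2, 220.9, 227.3]
orientation: [-3.1, 0.483, 0.002]
wrist_force: [1.8, -0.3, 0.2]
gripper_width: 85.3
t 2.1 p [440.2 220.9 227.3] q [-0.61  0.36  0.04  2.15 -0.03  0.64 -2.43] F [ 1.8 -0.3  0.2] w 85.3
shift share [-0.0108  0.1001  0.5359] turn share [-0.0013  0.0006 -0.004 ] yaw [ 0.953 -0.304] zax [-0.001  0.004 -1.   ]
[518.23061405 195.75601308 348.96624683] [[-0.3  -0.95 -0.  ]
 [-0.9   0.29  0.32]
 [-0.3   0.1  -0.95]]
```

View pics/w1.png

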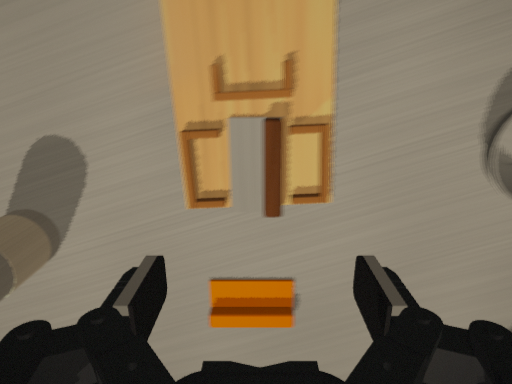

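The handle runs from (273,118) to (273,216). The orange look-alike is at (252,303), and the mould-bay wall corners are at (181,128), (330,123), (331,202) and (188,207).

```bash
python3 - <<'E'
from h import *
f=pickle.load(open("w1.pkl","rb"))
h=ray(f,[[265,119],[281,119],[281.5,215.5],[265,216.5]],28)[:,:2]
print(h.round(),"handle centre",h.mean(0)); v=h[0]+h[1]-h[2]-h[3]; print(np.linalg.norm(v)/2,np.degrees(np.arctan2(v[1],v[0])))
w=ray(f,[[181,128],[330,122],[331,202],[188,207]],18)[:,:2]
w=ray(f,[[180,130],[331,123],[331,203],[188,208]],18)[:,:2]
print(w.round(),"bay centre",w.mean(0),np.linalg.norm(w-np.roll(w,-1,0),axis=1)); v=w[1]+w[2]-w[0]-w[3];print(np.degrees(np.arctan2(v[1],v[0]))+90)
E
```

```text
[[485. 202.]
 [480. 187.]
 [384. 215.]
 [388. 232.]] handle centre [434.42886941 209.37457417]
100.69385055218119 -16.828449784199936
[[499. 287.]
 [460. 141.]
 [378. 161.]
 [419. 310.]] bay centre [439.1404332  224.73581709] [150.77842269  84.94151721 154.40690811  83.77082164]
-15.290692078020044
```

```bash
python3 -m inch '[[[0,0.08,0.24,0,0,0,1],[0,0,0.24,0,0,0,1],[0,0,0.1,0,0,0,1],[0,0,0,0,0,0,1],[0,0,0,0,0,0,1]]]'
python3 go.py 433 206 120 -17
cat > snap.py <<'E'
import sys; from h import *; from cell import manip
n,o=sys.argv[1:3]; f=manip.grab_frame(n);pickle.dump(f,open(o+".pkl","wb"))
cv2.imwrite(f"pics/{o}.png",f["image"][...,::-1])
E
python3 snap.py wrist w2
```

```text
clock: 2.65
eef_pos: [433.1, 218.5, 104.3]
orientation: [-3.101, 0.456, 0.007]
wrist_force: [0.5, -0.4, -0.2]
gripper_width: 85.4
t 2.65 p [433.1 218.5 104.3] q [-0.59  0.56  0.01  2.26 -0.04  0.32 -2.4 ] F [ 0.5 -0.4 -0.2] w 85.4
shift share [ 0.0173  0.0594 -0.0792] turn share [-0.0021  0.0018  0.0014] yaw [ 0.958 -0.288] zax [-0.004  0.008 -1.   ]
```

View pics/w2.png

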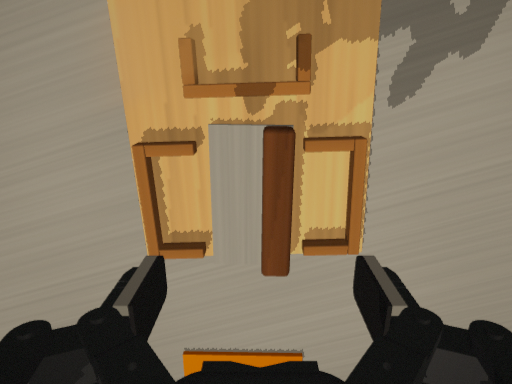

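The handle top has corners at (264,127), (294,127), (290,276) and (262,274). The outer wall corners of the mould bay are at (133,146), (367,138), (362,255) and (148,259).

```bash
python3 - <<'E'
from h import *
f=pickle.load(open("w2.pkl","rb"))
h=ray(f,[[264,127],[294,127],[290,276],[262,274]],28)[:,:2]
print(h.round(),"handle centre",h.mean(0)); v=h[0]+h[1]-h[2]-h[3]; print(np.linalg.norm(v)/2,np.degrees(np.arctan2(v[1],v[0])))
w=ray(f,[[133,146],[367,138],[362,255],[148,259]],18)[:,:2]
print(w.round(),"bay centre",w.mean(0),np.linalg.norm(w-np.roll(w,-1,0),axis=1)); v=w[1]+w[2]-w[0]-w[3];a=np.degrees(np.arctan2(v[1],v[0]))+90;print(a)
u=np.array([np.cos(np.radians(a)),np.sin(np.radians(a))]);q=np.array([-u[1],u[0]])
print("scraper bay",w.mean(0)+134*u,"handle target",w.mean(0)+134*u-18*q)
# gripper centre line check: project TCP
from cell import manip
p=manip.observe()["eef_pos"]; print(cv2.projectPoints(np.array([p]),f["rvec"],f["tvec"],f["camera_matrix"],None)[0])
E
```

```text
[[486. 200.]
 [481. 183.]
 [383. 212.]
 [390. 230.]] handle centre [435.01838179 206.5631176 ]
101.91114250880001 -16.81676259081255
[[498. 284.]
 [460. 140.]
 [378. 159.]
 [419. 307.]] bay centre [438.65159988 222.84744701] [148.92374927  83.67227517 153.49147898  82.01029496]
-15.029408571410059
scraper bay [568.06784223 188.09926409] handle target [563.40017587 170.71499273]
[[[259.72106063 282.6553828 ]]]
```

```bash
python3 -m inch '[[[0.026,0.06,0,-0.002,0.002,0,0.55],[0,0,0.15,0,0,0,0.55],[0,0,0.1,0,0,0,0.55],[0,0,0.05,0,0,0,0.55],[0,0,0.02,0,0,0,0.55]]]'
python3 go.py 434.5 205.5 33 -16.8
```

```text
clock: 3.2
eef_pos: [440.0, 203.3, 45.9]
orientation: [-3.101, 0.46, -0.021]
wrist_force: [0.4, 0.6, 0.0]
gripper_width: 47.0
t 3.2 p [440.  203.3  45.9] q [-0.56  0.67  0.01  2.3  -0.03  0.15 -2.39] F [0.4 0.6 0. ] w 47.0
shift share [-0.0301 -0.0021  0.064 ] turn share [-0.0026 -0.0039 -0.0005] yaw [ 0.957 -0.29 ] zax [ 0.014  0.004 -1.   ]
```

```bash
python3 -m inch '[[[0.005,0,0.05,0,0,0,0.55],[0,0,0.015,0,0,0,0.5],[0,0,0,0,0,0,0],[0,0,0,0,0,0,0],[0,0,0,0,0,0,0]]]'
python3 -m inch '[[[0,0,0,0,0,0,0],[0,0,0,0,0,0,0],[0,0,0,0,0,0,0],[0,0,0,0,0,0,0],[0,0,0,0,0,0,0]]]'
python3 go.py 442 203 33 -16.8
```

```text
clock: 3.7
eef_pos: [442.4, 203.0, 34.4]
orientation: [-3.099, 0.461, -0.025]
wrist_force: [-0.4, 0.1, -1.6]
gripper_width: 18.5
clock: 4.2
eef_pos: [442.4, 203.1, 34.8]
orientation: [-3.099, 0.46, -0.026]
wrist_force: [-0.2, 0.6, -1.5]
gripper_width: 18.2
t 4.2 p [442.4 203.1  34.8] q [-0.56  0.7   0.01  2.3  -0.03  0.12 -2.39] F [-0.2  0.6 -1.5] w 18.2
shift share [-0.002   0.0012  0.0092] turn share [-0.0034 -0.0048 -0.0006] yaw [ 0.957 -0.291] zax [ 0.018  0.006 -1.   ]
```

```bash
python3 -m inch '[[[0,0,-0.15,0,0,0,0],[0,0,-0.15,0,-0.005,0,0],[0.2,0,0,0,0,-0.005,0],[0.2,0,0,0,0,-0.005,0],[0.15,0,0,0,0,0,0]]]'
python3 -m inch '[[[0.1,0,0,0,0,0,0],[0,0,0,0,0,0,0],[0,0,0,0,0,0,0],[0,0,0,0,0,0,0],[0,0,0,0,0,0,0]]]'
python3 go.py 570.8 167.4 80 -15.1; python3 snap.py wrist w3
```

```text
clock: 4.7
eef_pos: [545.0, 173.2, 96.3]
orientation: [-3.108, 0.398, 0.008]
wrist_force: [0.6, 0.5, -2.2]
gripper_width: 18.4
clock: 5.2
eef_pos: [567.1, 165.7, 95.7]
orientation: [-3.108, 0.404, 0.006]
wrist_force: [-0.4, 0.3, -0.9]
gripper_width: 18.3
t 5.2 p [567.1 165.7  95.7] q [-0.36  0.65 -0.03  2.03  0.02  0.46 -2.23] F [-0.4  0.3 -0.9] w 18.3
shift share [ 0.016  -0.0126  0.0787] turn share [-0.0022  0.0016  0.0016] yaw [ 0.967 -0.256] zax [-0.003  0.008 -1.   ]
```

View pics/w3.png

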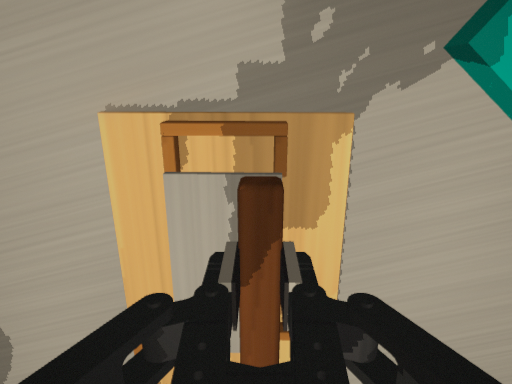

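The scraper is held level. The blade's far-left corner is at (165,173) and the handle's far end spans (240–282,178). The far tray edge runs (100–354,113) and the bay's far wall top runs (162–288,123).

```bash
python3 - <<'E'
from h import *
f=pickle.load(open("w3.pkl","rb"))
t=ray(f,[[100,113],[354,113]],6)[:,:2]; w=ray(f,[[162,123],[288,123]],18)[:,:2]; 
b=ray(f,[[165,173]],70.9)[:,:2]; hd=ray(f,[[240,178],[282,178]],88.9)[:,:2]
for n,e in(("tray",t),("wall",w),("handle",hd)): v=e[0]-e[1];print(n,e.round(1).tolist(),np.linalg.norm(v),np.degrees(np.arctan2(v[1],v[0]))-90,e.mean(0))
a=np.radians(-15.1);u=np.array([np.cos(a),np.sin(a)]);q=np.array([-u[1],u[0]])
print("tray centre",t.mean(0)-125*u,"from wall:",w.mean(0)-(56+64)*u)
print("blade corner",b, "=> scraper centre", b[0]-52*u-28*q, "from handle",hd.mean(0)-52*u+18*q)
print("bay",t.mean(0)-69*u,w.mean(0)-64*u)
E
```

```text
tray [[654.1, 247.5], [613.3, 92.9]] 159.80827698439177 -14.779879500551928 [633.72159597 170.19886219]
wall [[638.7, 207.9], [619.5, 134.9]] 75.49867128769593 -14.76963452409484 [629.12139961 171.42098858]
handle [[612.6, 162.1], [608.3, 145.6]] 17.095468661217076 -14.709554202907086 [610.44931033 153.84204847]
tray centre [513.03751711 202.76192577] from wall: [513.2646839  202.68152962]
blade corner [[618.98683832 197.55679071]] => scraper centre [561.48813527 184.06979149] from handle [564.93381468 184.76679028]
bay [567.10398444 188.17367328] [567.33115123 188.09327713]
```

```bash
python3 -m inch '[[[0.015,-0.021,0,-0.002,0.001,0,0],[0,0,0.1,0,0,0,0],[0,0,0.1,0,0,0,0],[0,0,0,0,0,0,0],[0,0,0,0,0,0,0]]]'
python3 go.py 571 169 42 -14.9
```

```text
clock: 5.75
eef_pos: [570.8, 172.5, 56.0]
orientation: [-3.115, 0.398, 0.0]
wrist_force: [0.4, 0.2, -1.3]
gripper_width: 18.4
t 5.75 p [570.8 172.5  56. ] q [-0.38  0.71 -0.02  2.03  0.03  0.39 -2.24] F [ 0.4  0.2 -1.3] w 18.4
shift share [0.0056 0.0169 0.07  ] turn share [-0.0003  0.0001  0.0018] yaw [ 0.968 -0.252] zax [-0.     0.001 -1.   ]
```

```bash
python3 -m inch '[[[0.005,0.016,0,0,0,0.001,0],[0,0,0.05,0,0,0,0],[0,0,0,0,0,0,0],[0,0,0,0,0,0,0],[0,0,0,0,0,0,0]]]'
python3 go.py 571 169 36 -14.9
```

```text
clock: 6.25
eef_pos: [572.0, 169.5, 47.6]
orientation: [-3.113, 0.403, -0.004]
wrist_force: [-0.5, 0.3, -1.1]
gripper_width: 18.3
t 6.25 p [572.  169.5  47.6] q [-0.37  0.73 -0.02  2.04  0.03  0.37 -2.24] F [-0.5  0.3 -1.1] w 18.3
shift share [-0.0042  0.0037  0.0582] turn share [-0.0008 -0.0007  0.0008] yaw [ 0.967 -0.255] zax [ 0.003  0.002 -1.   ]
```

```bash
python3 -m inch '[[[-0.004,0.002,0.02,0,-0.001,0,0],[0,0,0.02,0,0,0,0],[0,0,0.015,0,0,0,0],[0,0,0.005,0,0,0,0],[0,0,0,0,0,0,0]]]'
python3 go.py 571 169 35 -14.9; python3 snap.py wrist w4
```

```text
clock: 6.75
eef_pos: [571.3, 169.3, 34.8]
orientation: [-3.113, 0.404, 0.001]
wrist_force: [-0.2, -0.1, -0.9]
gripper_width: 18.6
t 6.75 p [571.3 169.3  34.8] q [-0.37  0.75 -0.02  2.04  0.03  0.35 -2.24] F [-0.2 -0.1 -0.9] w 18.6
shift share [-0.0009  0.0017 -0.001 ] turn share [-0.0009  0.0003  0.0007] yaw [ 0.967 -0.255] zax [-0.     0.003 -1.   ]
```

View pics/w4.png

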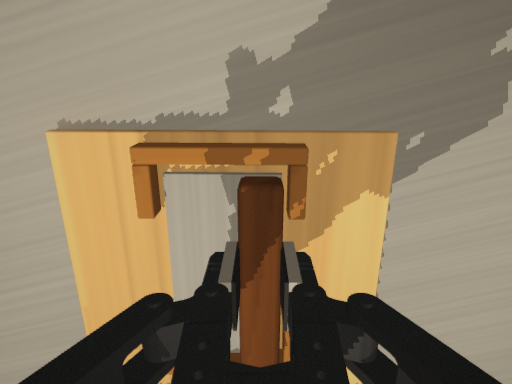

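The blade sits inside all the bay walls. I'll release it, lift, and move over the mould.

```bash
python3 -m inch '[[[0,0,0.005,0,0,0,0],[0,0,0,0,0,0,0.6],[0,0,0,0,0,0,0.6],[0,0,0,0,0,0,0.6],[0,0,-0.1,0,0,0,0.6]]]'
python3 -m inch '[[[0,0,-0.24,0,0,0,1],[0,0,-0.24,0,0,0,1],[0,0,-0.24,0,0,0,1],[0,0.24,0,0,0,0,1],[0,0.24,0,0,0,0,1]]]'
python3 -m inch '[[[0,0.24,0,0,0,0,1],[0,0.24,0,0,0,0,1],[0,0.24,0,0,0,0,1],[0,0.24,0,0,0,0,1],[0,0.24,0,0,0,0,1]]]'
python3 go.py 502 -191 150 -17.8
```

```text
clock: 7.3
eef_pos: [570.4, 169.1, 52.9]
orientation: [-3.114, 0.403, 0.004]
wrist_force: [0.0, -0.3, -0.1]
gripper_width: 51.2
clock: 7.8
eef_pos: [548.7, 81.7, 204.2]
orientation: [-3.111, 0.386, -0.003]
wrist_force: [1.3, -0.6, -0.7]
gripper_width: 85.4
clock: 8.3
eef_pos: [488.5, -158.1, 205.0]
orientation: [-3.111, 0.379, -0.014]
wrist_force: [1.2, -0.5, 0.2]
gripper_width: 85.4
t 8.3 p [ 488.5 -158.1  205. ] q [ 0.24  0.41 -0.05  2.13  0.02  0.6  -1.63] F [ 1.2 -0.5  0.2] w 85.4
shift share [0.1028 0.1459 0.2745] turn share [-0.0028 -0.0025  0.0217] yaw [ 0.971 -0.24 ] zax [ 0.01   0.006 -1.   ]
```

```bash
python3 -m inch '[[[0.05,0.07,0,0.047,0,0.02,1],[0.05,0.07,0,0.047,0,0,1],[0,0,0,0.047,0,0,1],[0,0,0,0,0,0,1],[0,0,0,0,0,0,1]]]'
python3 go.py 502 -191 150 -17.8
python3 -m inch '[[[0,0,0,-0.047,0,0,1],[0,0,0,-0.047,0,0,1],[0,0,0,-0.047,0,0,1],[0,0,0,0,0,0,1],[0,0,0,0,0,0,1]]]'
python3 go.py 502 -191 150 -17.8; python3 snap.py wrist w5
```

```text
clock: 8.8
eef_pos: [495.1, -196.2, 202.7]
orientation: [-2.718, 0.424, -0.089]
wrist_force: [0.2, 0.1, -0.5]
gripper_width: 85.4
t 8.8 p [ 495.1 -196.2  202.7] q [ 0.73  0.51 -0.34  2.05 -0.37  0.69 -1.16] F [ 0.2  0.1 -0.5] w 85.4
shift share [0.0244 0.0688 0.2568] turn share [-0.1255 -0.0009  0.0003] yaw [ 0.952 -0.305] zax [ 0.12   0.365 -0.923]
clock: 9.3
eef_pos: [495.8, -194.9, 203.2]
orientation: [3.069, -0.476, 0.001]
wrist_force: [-0.2, -0.1, 0.3]
gripper_width: 85.5
t 9.3 p [ 495.8 -194.9  203.2] q [ 0.23  0.43  0.02  2.09  0.05  0.61 -1.67] F [-0.2 -0.1  0.3] w 85.5
shift share [ 0.0219 -0.0375  0.2648] turn share [ 0.0114 -0.0019  0.0009] yaw [ 0.953 -0.303] zax [-0.005 -0.036 -0.999]
```

View pics/w5.png

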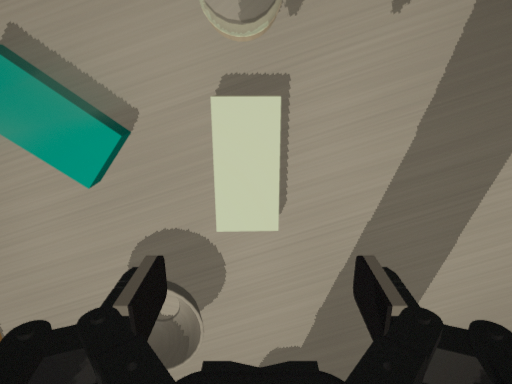

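The mould's top face has corners at (211,97), (280,97), (278,231) and (217,231). The bowl is lower left at (175,325) and the jar is at the top.

```bash
python3 - <<'E'
from h import *
f=pickle.load(open("w5.pkl","rb"))
h=ray(f,[[211,97],[280,97],[278,231],[217,231]],26)[:,:2]
print(h.round(),h.mean(0),np.linalg.norm(h-np.roll(h,-1,0),axis=1)); v=h[0]+h[1]-h[2]-h[3]; print(np.degrees(np.arctan2(v[1],v[0])))
E
python3 go.py 502 -191 150 -17.8
```

```text
[[ 574. -182.]
 [ 556. -239.]
 [ 433. -201.]
 [ 452. -143.]] [ 503.88540716 -191.2960474 ] [ 60.42036523 129.02426931  60.85716005 128.0713891 ]
-17.525785974758055
t 9.35 p [ 496.1 -194.6  203.1] q [ 0.24  0.43  0.02  2.09  0.05  0.61 -1.67] F [ 0.5  1.3 -0.9] w 85.4
shift share [ 0.0213 -0.0351  0.2646] turn share [ 0.0109 -0.0019  0.0009] yaw [ 0.953 -0.303] zax [-0.005 -0.035 -0.999]
```

```bash
python3 -m inch '[[[0.033,-0.03,0.05,0.011,-0.002,0.001,1],[0,0,0.24,0,0,0,1],[0,0,0.24,0,0,0,1],[0,0,0.08,0,0,0,1],[0,0,0,0,0,0,1]]]'
python3 go.py 504 -191.3 22 -17.5
```

```text
clock: 9.85
eef_pos: [505.6, -194.7, 79.5]
orientation: [-3.095, 0.497, -0.013]
wrist_force: [-0.9, -0.3, 0.2]
gripper_width: 85.0
t 9.85 p [ 505.6 -194.7   79.5] q [ 0.28  0.64 -0.02  2.15  0.02  0.34 -1.64] F [-0.9 -0.3  0.2] w 85.0
shift share [-0.0151 -0.0113  0.2877] turn share [-0.0026 -0.0022 -0.0042] yaw [ 0.95  -0.313] zax [ 0.009  0.006 -1.   ]
```

```bash
python3 -m inch '[[[-0.015,-0.01,0.05,-0.002,-0.002,-0.004,1],[0,0,0.13,0,0,0,1],[0,0,0.07,0,0,0,1],[0,0,0,0,0,0,1],[0,0,0,0,0,0,1]]]'
python3 go.py 504 -191.3 22 -17.5
```

```text
clock: 10.35
eef_pos: [504.1, -194.7, 30.7]
orientation: [-3.102, 0.485, -0.007]
wrist_force: [0.2, 0.5, 0.6]
gripper_width: 85.2
t 10.35 p [ 504.1 -194.7   30.7] q [ 0.27  0.73 -0.01  2.17  0.03  0.24 -1.64] F [0.2 0.5 0.6] w 85.2
shift share [-0.0058 -0.016   0.0437] turn share [-0.001  -0.0014 -0.0015] yaw [ 0.952 -0.305] zax [ 0.005  0.002 -1.   ]
```

```bash
python3 -m inch '[[[-0.005,-0.016,0.04,0,-0.001,0,1],[0,0,0,0,0,0,0.5],[0,0,0,0,0,0,0.5],[0,0,0,0,0,0,0.5],[0,0,0,0,0,0,0.5]]]'
python3 -m inch '[[[0,0,0,0,0,0,0],[0,0,0,0,0,0,0],[0,0,-0.1,0,0,0,0],[0,0,-0.2,0,0,0,0],[0,0,0,0,0,0,0]]]'
python3 go.py 560 -420 80 75
```

```text
clock: 10.85
eef_pos: [505.5, -191.3, 25.5]
orientation: [-3.102, 0.484, -0.009]
wrist_force: [-0.1, -0.1, -1.4]
gripper_width: 60.3
clock: 11.35
eef_pos: [504.6, -191.0, 86.0]
orientation: [-3.101, 0.484, -0.004]
wrist_force: [0.8, -0.3, -1.5]
gripper_width: 60.9
t 11.35 p [ 504.6 -191.    86. ] q [ 0.27  0.63 -0.02  2.15  0.02  0.36 -1.64] F [ 0.8 -0.3 -1.5] w 60.9
shift share [0.6123 1.0063 0.0281] turn share [-2.000e-04 -1.300e-03 -5.151e-01] yaw [ 0.953 -0.304] zax [ 0.003  0.002 -1.   ]
```

```bash
python3 -m inch '[[[0,0.22,-0.1,0,0,0,0],[0,0.23,0,0,0,0,0],[0,0.23,0,0,0,0,0],[0.1,0.2,0,0,0,-0.04,0],[0.15,0.15,0,0,0,-0.047,0]]]'
python3 -m inch '[[[0.1,0.08,0,0,0,-0.047,0],[0.1,0.1,0,0,0,-0.047,0],[0,0,0,0,0,-0.047,0],[0,0,0,0,0,-0.047,0],[0,0,0,0,0,-0.047,0]]]'
python3 -m inch '[[[0,0,0,0,0,-0.047,0],[0,0,0,0,0,-0.047,0],[0,0,0,0,0,-0.047,0],[0,0,0,0,0,-0.047,0],[0,0,0,0,0,0,0]]]'
python3 go.py 560 -420 26 75
```

```text
clock: 11.85
eef_pos: [493.5, -399.0, 105.2]
orientation: [-3.136, 0.029, -0.001]
wrist_force: [1.8, -0.5, -1.1]
gripper_width: 60.5
clock: 12.35
eef_pos: [536.3, -441.8, 100.6]
orientation: [-2.929, -1.127, -0.004]
wrist_force: [-0.8, 0.2, -2.2]
gripper_width: 60.4
clock: 12.85
eef_pos: [533.8, -441.3, 95.4]
orientation: [-2.459, -1.941, -0.006]
wrist_force: [0.6, 0.4, -1.7]
gripper_width: 60.5
t 12.85 p [ 533.8 -441.3   95.4] q [ 0.93  0.79 -0.53  1.76  0.54  0.75 -0.11] F [ 0.6  0.4 -1.7] w 60.5
shift share [0.1309 0.1045 0.3475] turn share [-0.0016 -0.0026  0.0088] yaw [0.232 0.973] zax [-0.003  0.009 -1.   ]
```

```bash
python3 -m inch '[[[0,0,0.15,-0.001,-0.002,0,0],[0,0,0.15,0,0,0,0],[0,0,0.035,0,0,0,0],[0,0,0,0,0,0,0],[0,0,0,0,0,0,0]]]'
python3 go.py 534 -441 25.5 76.6
```

```text
clock: 13.35
eef_pos: [533.6, -441.0, 26.2]
orientation: [-2.48, -1.923, -0.002]
wrist_force: [1.0, -0.9, -1.0]
gripper_width: 60.5
t 13.35 p [ 533.6 -441.    26.2] q [ 0.89  0.87 -0.46  1.79  0.61  0.63 -0.18] F [ 1.  -0.9 -1. ] w 60.5
shift share [0.0005 0.0019 0.0034] turn share [-0.0005 -0.001  -0.0057] yaw [0.249 0.968] zax [-0.001  0.003 -1.   ]
```

```bash
python3 -m inch '[[[0,0,0.002,0,0,0,0],[0,0,0,0,0,0,1],[0,0,0,0,0,0,1],[0,0,0,0,0,0,1],[0,0,-0.2,0,0,0,1]]]'
python3 -m inch '[[[0,0,-0.2,0,0,0,1],[-0.1,0,-0.1,0,0.047,0,1],[-0.2,0,0,0,0.047,0,1],[0,0,0,0,0.047,0,1],[0,0,0,0,0.047,0,1]]]'
python3 -m inch '[[[0,0,0,0,0.047,0,1],[0,0,0,0,0.015,0,1],[0,0,0,0,0,0,1],[0,0,0,0,0,0,1],[0,0,0,0,0,0,1]]]'
python3 go.py 528.6 -460.4 21 75.6 45
```

```text
clock: 13.85
eef_pos: [533.3, -440.9, 66.5]
orientation: [-2.481, -1.92, -0.002]
wrist_force: [-0.1, -0.2, -0.3]
gripper_width: 85.3
clock: 14.35
eef_pos: [530.3, -493.4, 138.5]
orientation: [-2.117, -1.681, -0.678]
wrist_force: [0.6, 0.3, -0.1]
gripper_width: 85.1
clock: 14.85
eef_pos: [525.9, -501.1, 135.5]
orientation: [-1.986, -1.561, -0.865]
wrist_force: [0.3, 1.1, 0.7]
gripper_width: 85.6
t 14.85 p [ 525.9 -501.1  135.5] q [ 1.34  1.12 -0.89  1.33  0.06  1.3   0.41] F [0.3 1.1 0.7] w 85.6
shift share [-0.2735 -0.0482  0.5407] turn share [ 0.0036 -0.0064  0.0054] yaw [0.156 0.675] zax [ 0.19   0.696 -0.693]
```

```bash
python3 -m inch '[[[-0.13,-0.024,0.1,0.003,-0.006,0.005,1],[-0.13,-0.024,0.1,0,0,0,1],[0,0,0.1,0,0,0,1],[0,0,0.1,0,0,0,1],[0,0,0,0,0,0,1]]]'
python3 go.py 528.6 -460.4 21 75.6 45
```

```text
clock: 15.35
eef_pos: [524.6, -476.4, 41.2]
orientation: [-2.003, -1.57, -0.826]
wrist_force: [-0.5, -0.3, -0.2]
gripper_width: 85.3
t 15.35 p [ 524.6 -476.4   41.2] q [ 1.31  1.2  -0.85  1.4   0.12  1.16  0.42] F [-0.5 -0.3 -0.2] w 85.3
shift share [-0.0118 -0.0004  0.1299] turn share [-0.0001  0.0027  0.0031] yaw [0.168 0.693] zax [ 0.174  0.679 -0.713]
```

```bash
python3 -m inch '[[[-0.012,0,0.06,0,0.003,0.003,1],[0,0,0.05,0,0,0,1],[0,0,0.01,0,0,0,1],[0,0,0,0,0,0,1],[0,0,0,0,0,0,1]]]'
python3 go.py 528.6 -460.4 21 75.6 45; python3 snap.py scene s1
```

```text
clock: 15.85
eef_pos: [529.4, -462.0, 22.3]
orientation: [-2.004, -1.556, -0.831]
wrist_force: [-0.3, -0.9, 0.7]
gripper_width: 85.5
t 15.85 p [ 529.4 -462.    22.3] q [ 1.3   1.22 -0.85  1.43  0.12  1.12  0.41] F [-0.3 -0.9  0.7] w 85.5
shift share [-0.0001 -0.006   0.0094] turn share [0.0003 0.0002 0.0005] yaw [0.175 0.686] zax [ 0.177  0.684 -0.707]
```

View pics/s1.png

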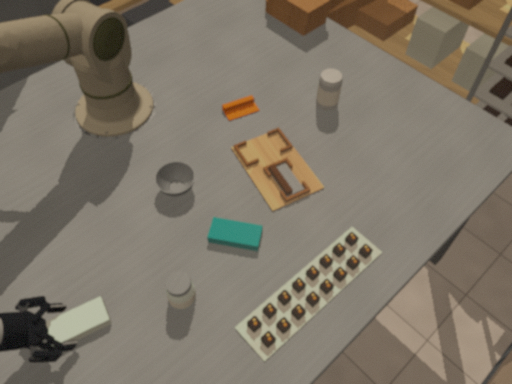

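The scene view shows the gripper straddling the mould's near end at (78,322), and the scraper lying in its own compartment at (286,180). I'll grip, lift and turn.

```bash
python3 -m inch '[[[0,-0.006,0,0,0,0,0],[0,0,0,0,0,0,0],[0,0,0,0,0,0,0],[0,0,0,0,0,0,0],[0,0,0,0,0,0,0]]]'
python3 -m inch '[[[0.05,0,-0.05,0,0,0,0],[0.14,0,-0.14,0,0,0,0],[0.14,0,-0.14,0,0,0,0],[0.1,0,-0.1,0,0,0,0],[0,0,0,0,0,0,0]]]'
python3 go.py 529 -461 140 75.6 -45
```

```text
clock: 16.4
eef_pos: [527.9, -463.8, 23.4]
orientation: [-2.008, -1.557, -0.831]
wrist_force: [0.7, -0.2, -0.3]
gripper_width: 60.6
clock: 16.9
eef_pos: [527.5, -462.0, 150.8]
orientation: [-2.005, -1.555, -0.83]
wrist_force: [0.6, 0.3, -1.0]
gripper_width: 61.1
t 16.9 p [ 527.5 -462.   150.8] q [ 1.33  1.07 -0.9   1.42  0.05  1.24  0.36] F [ 0.6  0.3 -1. ] w 61.1
shift share [-0.0336  0.0059  0.0429] turn share [ 5.000e-04 -4.997e-01 -2.000e-04] yaw [0.175 0.686] zax [ 0.177  0.684 -0.708]
```

```bash
python3 -m inch '[[[0,0,0,0,-0.047,0,0],[0,0,0,0,-0.047,0,0],[0,0,0,0,-0.047,0,0],[0,0,0,0,-0.047,0,0],[0,0,0,0,-0.047,0,0]]]'
python3 -m inch '[[[0,0,0,0,-0.047,0,0],[0,0,0,0,-0.047,0,0],[0,0,0,0,-0.047,0,0],[0,0,0,0,-0.047,0,0],[0,0,0,0,-0.047,0,0]]]'
python3 go.py 529 -461 110 75.6 -45
```

```text
clock: 17.4
eef_pos: [522.4, -468.2, 146.3]
orientation: [-2.476, -1.899, -0.044]
wrist_force: [-0.4, 0.1, -2.5]
gripper_width: 60.6
clock: 17.9
eef_pos: [523.8, -466.0, 152.1]
orientation: [2.059, 1.576, -0.757]
wrist_force: [-0.3, 0.6, -3.2]
gripper_width: 60.5
t 17.9 p [ 523.8 -466.   152.1] q [ 0.36  0.71 -0.02  1.94  1.16  0.81 -0.88] F [-0.3  0.6 -3.2] w 60.5
shift share [0.1617 0.0158 0.1389] turn share [ 0.0016 -0.0224 -0.0047] yaw [0.202 0.728] zax [-0.158 -0.637 -0.755]
```

```bash
python3 -m inch '[[[0,0,0,0.001,-0.022,-0.005,0],[0.1,0,0.1,0,0,0,0],[0.06,0,0.06,0,0,0,0],[0,0,0,0,0,0,0],[0,0,0,0,0,0,0]]]'
python3 go.py 524 -466 90 75.6 -45; python3 snap.py scene s2
```

```text
clock: 18.4
eef_pos: [529.4, -454.4, 101.6]
orientation: [1.985, 1.575, -0.826]
wrist_force: [0.5, 0.2, -1.1]
gripper_width: 60.7
t 18.4 p [ 529.4 -454.4  101.6] q [ 0.3   0.81  0.02  1.97  1.28  0.81 -1.05] F [ 0.5  0.2 -1.1] w 60.7
shift share [-0.0033 -0.0129  0.0856] turn share [ 0.0035 -0.0001  0.0055] yaw [0.159 0.689] zax [-0.165 -0.687 -0.707]
```

```bash
python3 - <<'E'
import cv2
im=cv2.imread("pics/s2.png")[250:384,0:180]; cv2.imwrite("pics/s2c.png",cv2.resize(im,None,fx=4,fy=4,interpolation=2))
E
```

```text
(no output)
```

View pics/s2c.png

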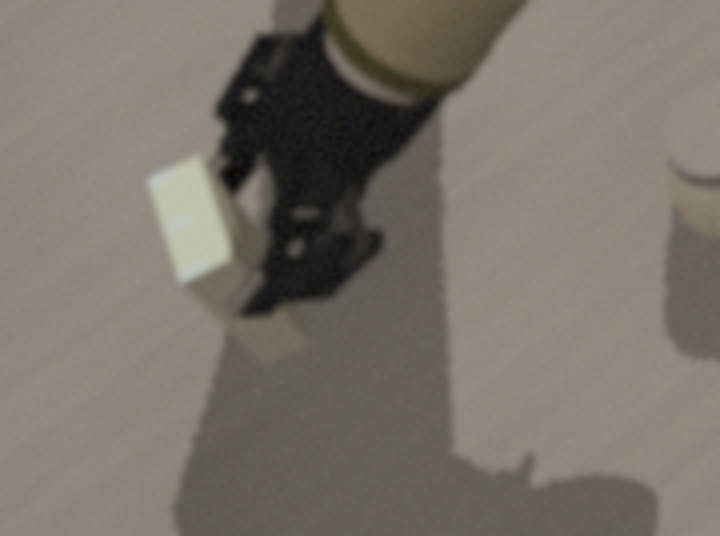

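The mould hangs upright in the gripper with its top end at about (190,220) in the crop. I'll lower it to the bench.

```bash
python3 -m inch '[[[0.0,0,0,0.0035,0,0.0055,0],[0.035,0,0.035,0,0,0,0],[0,0,0,0,0,0,0],[0,0,0,0,0,0,0],[0,0,0,0,0,0,0]]]'
python3 go.py 529 -454 88.5 75.6 -45
python3 -m inch '[[[0.006,0,0.006,0,0,0,0],[0.006,0,0.006,0,0,0,0],[0,0,0,0,0,0,0],[0,0,0,0,0,0,0],[0,0,0,0,0,0,0]]]'
python3 go.py 529 -454 88.5 75.6 -45
```

```text
clock: 18.95
eef_pos: [529.1, -456.4, 94.2]
orientation: [2.009, 1.546, -0.827]
wrist_force: [-0.6, -0.3, -1.2]
gripper_width: 61.1
t 18.95 p [ 529.1 -456.4   94.2] q [ 0.3   0.82  0.02  1.96  1.27  0.81 -1.07] F [-0.6 -0.3 -1.2] w 61.1
shift share [ 0.0282 -0.0038  0.0118] turn share [-0.0001 -0.0001 -0.0024] yaw [0.183 0.683] zax [-0.176 -0.685 -0.707]
clock: 19.45
eef_pos: [529.1, -456.6, 90.9]
orientation: [2.009, 1.546, -0.827]
wrist_force: [0.1, -0.6, -1.3]
gripper_width: 60.8
t 19.45 p [ 529.1 -456.6   90.9] q [ 0.3   0.83  0.02  1.96  1.28  0.81 -1.08] F [ 0.1 -0.6 -1.3] w 60.8
shift share [ 0.0172 -0.0038 -0.0006] turn share [-0.     -0.     -0.0025] yaw [0.183 0.683] zax [-0.176 -0.685 -0.707]
```

```bash
python3 -m inch '[[[0.005,0,0.005,0,0,0,0],[0,0,0,0,0,0,0],[0.003,0,0.003,0,0,0,0],[0,0,0,0,0,0,0],[0,0,0,0,0,0,0]]]'
python3 -m inch '[[[0.004,0,0.004,0,0,0,0],[0,0,0,0,0,0,0],[0,0,0,0,0,0,0],[0,0,0,0,0,0,0],[0,0,0,0,0,0,0]]]'
python3 go.py 529 -454 88.5 75.6 -45
```

```text
clock: 19.95
eef_pos: [529.2, -456.5, 88.4]
orientation: [2.008, 1.546, -0.827]
wrist_force: [0.8, 0.2, -0.9]
gripper_width: 60.7
clock: 20.45
eef_pos: [529.2, -456.6, 87.2]
orientation: [2.008, 1.546, -0.827]
wrist_force: [-0.5, -0.6, -1.1]
gripper_width: 60.6
t 20.45 p [ 529.2 -456.6   87.2] q [ 0.29  0.83  0.02  1.96  1.28  0.81 -1.09] F [-0.5 -0.6 -1.1] w 60.6
shift share [ 0.0039 -0.004  -0.0133] turn share [ 0.     -0.0001 -0.0024] yaw [0.183 0.683] zax [-0.176 -0.685 -0.707]
```

```bash
python3 -m inch '[[[0.004,0,0.004,0,0,0,0],[0,0,0,0,0,0,0],[0,0,0,0,0,0,0],[0,0,0,0,0,0,0],[0,0,0,0,0,0,0]]]'
python3 -m inch '[[[0.004,0,0.004,0,0,0,0],[0,0,0,0,0,0,0],[0,0,0,0,0,0,0],[0,0,0,0,0,0,0],[0,0,0,0,0,0,0]]]'
python3 -m inch '[[[0.004,0,0.004,0,0,0,0],[0,0,0,0,0,0,0],[0,0,0,0,0,0,0],[0,0,0,0,0,0,0],[0,0,0,0,0,0,0]]]'
```

```text
clock: 20.95
eef_pos: [529.3, -456.9, 86.6]
orientation: [2.008, 1.545, -0.827]
wrist_force: [0.1, 1.9, -0.1]
gripper_width: 60.8
clock: 21.45
eef_pos: [529.4, -457.2, 86.6]
orientation: [2.006, 1.543, -0.828]
wrist_force: [-0.6, -0.0, 1.4]
gripper_width: 60.8
clock: 21.95
eef_pos: [529.4, -457.7, 86.6]
orientation: [2.005, 1.541, -0.83]
wrist_force: [-0.0, 0.3, 2.1]
gripper_width: 61.1
```

```bash
python3 -m inch '[[[0,0,0,0,0,0,0.8],[0,0,0,0,0,0,1],[0,0,0,0,0,0,1],[0,0,-0.05,0,0,0,1],[0,0,-0.1,0,0,0,1]]]'
python3 -m inch '[[[0,0,-0.2,0,0,0,1],[-0.05,0,-0.2,0,0,0,1],[-0.15,0,-0.15,0,0,0,1],[-0.15,0,-0.15,0,0,0,1],[0,0,0,0,0,0,1]]]'
python3 go.py 524.6 -475.4 230 75 45; python3 snap.py scene s3
python3 - <<'E'
import cv2
im=cv2.imread("pics/s3.png")[230:384,0:190]; cv2.imwrite("pics/s3c.png",cv2.resize(im,None,fx=4,fy=4,interpolation=2))
E
```

```text
clock: 22.45
eef_pos: [532.8, -438.0, 107.0]
orientation: [2.007, 1.54, -0.835]
wrist_force: [0.4, 0.3, -0.0]
gripper_width: 85.2
clock: 22.95
eef_pos: [547.9, -381.6, 262.4]
orientation: [2.005, 1.548, -0.83]
wrist_force: [0.4, 0.4, 0.6]
gripper_width: 85.3
t 22.95 p [ 547.9 -381.6  262.4] q [ 0.22  0.57 -0.06  1.9   1.    1.04 -0.78] F [0.4 0.4 0.6] w 85.3
shift share [-0.2257  0.005   0.4567] turn share [0.0011 0.5007 0.0025] yaw [0.18  0.682] zax [-0.177 -0.686 -0.706]
```

View pics/s3c.png

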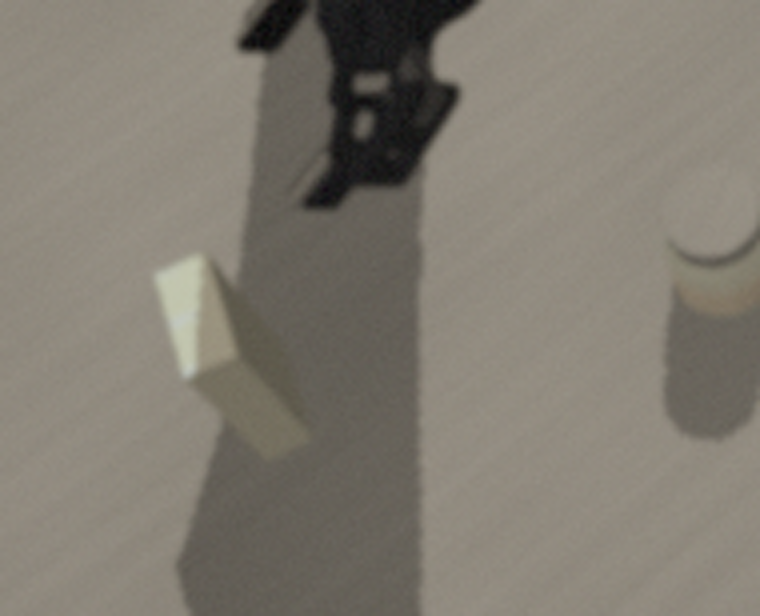

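The mould stands freely, with top-face corners in the crop at (155,272), (203,252), (240,355) and (188,380). That makes 11 pictures viewed, so I'll keep the last one for the end.

```bash
python3 - <<'E'
from h import *
f=pickle.load(open("s3.pkl","rb"))
c=(np.array([[155,272],[203,252],[240,355],[188,380]])+.5)/4-.5+[0,230]
h=ray(f,c,130)[:,:2]; print(h.round(),h.mean(0),np.linalg.norm(h-np.roll(h,-1,0),axis=1)); v=h[0]+h[1]-h[2]-h[3]; print(np.degrees(np.arctan2(v[1],v[0])))
E
python3 -m inch '[[[0,0,0.1,0,0.047,0,1],[0,0,0.1,0,0.047,0,1],[-0.15,0,0.1,0,0.047,0,1],[-0.15,0,0,0,0.047,0,1],[-0.2,0,0,0,0.047,0,1]]]'
python3 -m inch '[[[-0.15,0,0,0,0.047,0,1],[-0.1,0,0,0,0.047,0,1],[-0.1,0,0,0,0.047,0,1],[0,0,0,0,0.047,0,1],[0,0,0,0,0.047,0,1]]]'
python3 go.py 524.6 -475.4 85 75 45
```

```text
[[ 493. -470.]
 [ 500. -447.]
 [ 562. -461.]
 [ 556. -486.]] [ 527.64685535 -466.05964809] [24.45604912 63.81499487 26.0495999  64.98041357]
166.8030268599384
clock: 23.5
eef_pos: [527.3, -487.6, 238.4]
orientation: [2.434, 1.943, -0.049]
wrist_force: [1.9, 0.3, -1.3]
gripper_width: 85.0
clock: 24.0
eef_pos: [505.5, -566.5, 232.9]
orientation: [-2.044, -1.619, -0.763]
wrist_force: [0.7, 1.0, 0.2]
gripper_width: 85.2
t 24.0 p [ 505.5 -566.5  232.9] q [ 1.25  0.96 -0.64  1.18 -0.09  1.48  0.54] F [0.7 1.  0.2] w 85.2
shift share [-0.1265 -0.0199  0.8642] turn share [-0.0036  0.0249  0.0085] yaw [0.171 0.741] zax [ 0.158  0.63  -0.76 ]
```

```bash
python3 -m inch '[[[0,0,0,-0.003,0.025,0.006,1],[0,0,0.15,0,0,0,1],[0,0,0.15,0,0,0,1],[0,0,0.15,0,0,0,1],[0,0,0,0,0,0,1]]]'
python3 go.py 525 -475 85 75.7 45
```

```text
clock: 24.5
eef_pos: [515.0, -506.1, 153.2]
orientation: [-2.004, -1.519, -0.842]
wrist_force: [0.5, 1.2, 0.3]
gripper_width: 85.2
t 24.5 p [ 515.  -506.1  153.2] q [ 1.25  1.03 -0.66  1.33 -0.14  1.33  0.54] F [0.5 1.2 0.3] w 85.2
shift share [-0.133   0.0114  0.3539] turn share [ 0.0013 -0.0065 -0.0071] yaw [0.193 0.665] zax [ 0.182  0.698 -0.693]
```

```bash
python3 -m inch '[[[-0.133,0.011,0,0.001,-0.006,-0.007,1],[0,0,0.1,0,0,0,1],[0,0,0.1,0,0,0,1],[0,0,0,0,0,0,1],[0,0,0,0,0,0,1]]]'
python3 go.py 525 -475 85 75.7 45
```

```text
clock: 25.0
eef_pos: [517.9, -497.6, 101.9]
orientation: [-2.0, -1.549, -0.829]
wrist_force: [-0.5, 0.4, 0.6]
gripper_width: 85.3
t 25.0 p [ 517.9 -497.6  101.9] q [ 1.24  1.07 -0.65  1.36 -0.11  1.25  0.57] F [-0.5  0.4  0.6] w 85.3
shift share [0.0234 0.0067 0.1432] turn share [-0.0008 -0.0012 -0.0014] yaw [0.178 0.682] zax [ 0.173  0.688 -0.704]
```

```bash
python3 -m inch '[[[0.023,0.007,0,-0.001,-0.001,-0.001,1],[0,0,0.08,0,0,0,1],[0,0,0.05,0,0,0,1],[0,0,0.01,0,0,0,1],[0,0,0,0,0,0,1]]]'
python3 go.py 525 -475 85 75.7 45
```

```text
clock: 25.5
eef_pos: [526.2, -478.7, 88.9]
orientation: [-2.009, -1.556, -0.832]
wrist_force: [-0.4, -0.8, -0.6]
gripper_width: 85.4
t 25.5 p [ 526.2 -478.7   88.9] q [ 1.23  1.07 -0.65  1.4  -0.11  1.19  0.57] F [-0.4 -0.8 -0.6] w 85.4
shift share [-0.0021 -0.0104  0.0257] turn share [ 0.002   0.0011 -0.0002] yaw [0.176 0.687] zax [ 0.18   0.681 -0.71 ]
```

```bash
python3 -m inch '[[[-0.002,-0.01,0.024,0.002,0.001,0,1],[0,0,0,0,0,0,1],[0,0,0,0,0,0,0.5],[0,0,0,0,0,0,0.2],[0,0,0,0,0,0,0]]]'
python3 go.py 525 -475 85 75.7 45
python3 -m inch '[[[0,0,0,0,0,0,0],[0,0,0,0,0,0,0],[0,0,0,0,0,0,0],[0,0,0,0,0,0,0],[0,0,0,0,0,0,0]]]'
python3 go.py 525 -475 85 75.7 45
```

```text
clock: 26.0
eef_pos: [525.1, -476.9, 86.4]
orientation: [-2.005, -1.556, -0.829]
wrist_force: [-0.1, -0.5, -0.5]
gripper_width: 60.6
t 26.0 p [ 525.1 -476.9   86.4] q [ 1.23  1.08 -0.65  1.41 -0.11  1.19  0.57] F [-0.1 -0.5 -0.5] w 60.6
shift share [ 0.0013 -0.003   0.0115] turn share [ 0.0007  0.0006 -0.0002] yaw [0.176 0.686] zax [ 0.176  0.683 -0.708]
clock: 26.5
eef_pos: [525.1, -477.0, 86.4]
orientation: [-2.005, -1.555, -0.83]
wrist_force: [-0.2, -0.4, 0.6]
gripper_width: 60.6
t 26.5 p [ 525.1 -477.    86.4] q [ 1.23  1.08 -0.65  1.41 -0.11  1.19  0.57] F [-0.2 -0.4  0.6] w 60.6
shift share [ 0.0016 -0.003   0.0116] turn share [ 0.0007  0.0005 -0.0003] yaw [0.176 0.686] zax [ 0.177  0.683 -0.708]
```

```bash
python3 -m inch '[[[0.03,0,-0.03,0,0,0,0],[0.12,0,-0.12,0,0,0,0],[0.15,0,-0.15,0,0,0,0],[0.15,0,-0.15,0,0,0,0],[0,0,0,0,-0.03,0,0]]]'
python3 -m inch '[[[0,0,0,0,-0.047,0,0],[0,0,0,0,-0.047,0,0],[0,0,0,0,-0.047,0,0],[0,0,0,0,-0.047,0,0],[0,0,0,0,-0.047,0,0]]]'
python3 -m inch '[[[0,0,0,0,-0.047,0,0],[0,0,0,0,-0.047,0,0],[0,0,0,0,-0.047,0,0],[0,0,0,0,-0.047,0,0],[0,0,0,0,-0.04,0,0]]]'
python3 go.py 443.9 243.5 200 75 -45
```

```text
clock: 27.0
eef_pos: [522.3, -478.3, 214.1]
orientation: [-2.072, -1.598, -0.741]
wrist_force: [-1.1, -0.0, -2.5]
gripper_width: 60.5
clock: 27.5
eef_pos: [520.5, -483.4, 220.1]
orientation: [2.46, 1.887, -0.072]
wrist_force: [0.4, 0.0, -2.9]
gripper_width: 61.0
clock: 28.0
eef_pos: [523.8, -480.4, 229.6]
orientation: [2.005, 1.53, -0.816]
wrist_force: [-0.3, -0.2, -3.8]
gripper_width: 60.7
t 28.0 p [ 523.8 -480.4  229.6] q [ 0.25  0.63  0.15  1.91  1.07  0.82 -0.75] F [-0.3 -0.2 -3.8] w 60.7
shift share [ 2.4747 -1.312  -2.3314] turn share [ 0.0059  0.0016 -0.0041] yaw [0.195 0.676] zax [-0.166 -0.691 -0.703]
```

```bash
python3 -m inch '[[[0.165,-0.07,-0.155,0,0,0,0],[0.165,-0.07,-0.155,0,0,0,0],[0.165,-0.07,-0.155,0,0,0,0],[0.165,-0.08,-0.155,0,0,0,0],[0.165,-0.08,-0.155,0,0,0,0]]]'
python3 -m inch '[[[0.165,-0.087,-0.155,0,0,0,0],[0.165,-0.087,-0.155,0,0,0,0],[0.165,-0.087,-0.155,0,0,0,0],[0.165,-0.087,-0.155,0,0,0,0],[0.165,-0.087,-0.155,0,0,0,0]]]'
python3 go.py 443.9 243.5 200 75 -45
```

```text
clock: 28.5
eef_pos: [510.5, -234.3, 218.3]
orientation: [2.0, 1.527, -0.817]
wrist_force: [1.1, 0.8, -1.7]
gripper_width: 60.9
clock: 29.0
eef_pos: [482.8, 14.0, 209.3]
orientation: [2.004, 1.528, -0.807]
wrist_force: [1.0, -0.1, -1.9]
gripper_width: 60.9
t 29.0 p [482.8  14.  209.3] q [-0.44  0.6  -0.1   2.04  0.65  1.2  -1.26] F [ 1.  -0.1 -1.9] w 60.9
shift share [ 0.7711 -0.4797 -0.7292] turn share [ 0.0078  0.0008 -0.0051] yaw [0.198 0.677] zax [-0.16  -0.691 -0.705]
```

```bash
python3 -m inch '[[[0.16,-0.1,-0.15,0.003,0,-0.002,0],[0.16,-0.1,-0.15,0.003,0,-0.002,0],[0.16,-0.1,-0.15,0.002,0,-0.001,0],[0.12,-0.08,-0.12,0,0,0,0],[0.06,-0.05,-0.05,0,0,0,0]]]'
python3 -m inch '[[[0,0,0,0,0,0,0],[0,0,0,0,0,0,0],[0,0,0,0,0,0,0],[0,0,0,0,0,0,0],[0,0,0,0,0,0,0]]]'
python3 go.py 443.9 243.5 80 75 -45
```

```text
clock: 29.5
eef_pos: [442.8, 224.2, 203.8]
orientation: [2.015, 1.555, -0.827]
wrist_force: [0.1, 0.2, -2.4]
gripper_width: 60.6
clock: 30.0
eef_pos: [442.6, 223.3, 204.6]
orientation: [2.016, 1.554, -0.826]
wrist_force: [-0.8, -0.1, -1.5]
gripper_width: 60.7
t 30.0 p [442.6 223.3 204.6] q [-0.68  0.68 -0.19  1.85  0.43  1.38 -1.38] F [-0.8 -0.1 -1.5] w 60.7
shift share [ 0.5077 -0.0186  0.3744] turn share [ 0.0006 -0.0027  0.0012] yaw [0.181 0.69 ] zax [-0.18  -0.678 -0.713]
```

```bash
python3 -m inch '[[[0.13,-0.005,0.1,0,-0.003,0.001,0],[0.13,-0.005,0.1,0,0,0,0],[0.13,-0.005,0.1,0,0,0,0],[0.11,-0.003,0.06,0,0,0,0],[0,0,0,0,0,0,0]]]'
python3 -m inch '[[[0,0,0,0,0,0,0],[0,0,0,0,0,0,0],[0,0,0,0,0,0,0],[0,0,0,0,0,0,0],[0,0,0,0,0,0,0]]]'
python3 go.py 443.9 243.5 50 75 -45; python3 snap.py wrist w6; python3 snap.py scene s4; python3 snap.py top t4
python3 - <<'E'
import cv2,numpy as np
w=cv2.imread("pics/w6.png");s=cv2.imread("pics/s4.png")[90:240,190:360];t=cv2.imread("pics/t4.png")[120:280,130:300]
s=cv2.resize(s,(400,353),interpolation=2);t=cv2.resize(t,(400,376),interpolation=2)
c=np.zeros((600,800,3),np.uint8);c[:216,:288]=cv2.resize(w,(288,216));c[216:569,:400]=s;c[216:592,400:]=t
c[:216,300:588]=0
cv2.imwrite("pics/combo.png",c)
E
```

```text
clock: 30.5
eef_pos: [447.5, 240.0, 81.1]
orientation: [2.019, 1.536, -0.83]
wrist_force: [-0.7, -0.1, -1.5]
gripper_width: 61.0
clock: 31.0
eef_pos: [449.0, 238.2, 85.6]
orientation: [2.023, 1.532, -0.827]
wrist_force: [-0.3, -0.0, -2.0]
gripper_width: 60.5
t 31.0 p [449.  238.2  85.6] q [-0.7   0.86 -0.17  1.85  0.47  1.23 -1.48] F [-0.3 -0.  -2. ] w 60.5
shift share [ 0.1388 -0.0334  0.1128] turn share [ 0.0001 -0.0008 -0.0041] yaw [0.196 0.681] zax [-0.182 -0.681 -0.709]
```

```bash
python3 - <<'E'
from h import *
for n in("t4","s4","w6"):
    f=pickle.load(open(n+".pkl","rb")); hsv=cv2.cvtColor(f["image"],cv2.COLOR_RGB2HSV)
    m=((hsv[...,0]>28)&(hsv[...,0]<48)&(hsv[...,1]>20)&(hsv[...,2]>100)).astype(np.uint8)
    b=np.zeros_like(m)
    if n=="t4": b[120:280,130:300]=1
    elif n=="s4": b[90:240,190:360]=1
    else: b[:]=1
    m=cv2.morphologyEx(m*b,cv2.MORPH_CLOSE,np.ones((5,5)))
    c=max(cv2.findContours(m,0,2)[0],key=cv2.contourArea); print(n,cv2.contourArea(c),cv2.boundingRect(c),rect(f,m,88), "approx",cv2.approxPolyDP(c,4,True).reshape(-1,2).tolist())
E
```

```text
t4 756.5 (191, 205, 39, 34) [438.5 197.4  95.6  63.5  76.2] approx [[192, 205], [196, 215], [191, 218], [197, 223], [193, 231], [222, 237], [228, 215]]
s4 466.5 (238, 123, 35, 24) [437.1 198.8  94.4  66.6  75. ] approx [[271, 127], [258, 123], [238, 133], [250, 146], [270, 138]]
w6 179.5 (428, 274, 41, 9) [522.6 238.9  13.8  13.3  14.3] approx [[428, 281], [468, 276], [446, 274]]
```

```bash
python3 -m inch '[[[0.06,-0.03,0.03,0,-0.001,-0.004,0],[0.05,0,0.05,0,0,0,0],[0.01,0,0.01,0,0,0,0],[0,0,0,0,0,0,0],[0,0,0,0,0,0,0]]]'
python3 go.py 443.9 243.5 45 75 -45
```

```text
clock: 31.65
eef_pos: [443.3, 244.6, 51.6]
orientation: [2.01, 1.547, -0.837]
wrist_force: [0.2, 0.4, -1.5]
gripper_width: 60.8
t 31.65 p [443.3 244.6  51.6] q [-0.71  0.92 -0.17  1.85  0.48  1.19 -1.5 ] F [ 0.2  0.4 -1.5] w 60.8
shift share [0.0204 0.0046 0.0266] turn share [-0.0001  0.0007  0.0009] yaw [0.18  0.682] zax [-0.184 -0.685 -0.705]
```

```bash
python3 -m inch '[[[0.018,0.004,0.026,0,0.0007,0.001,0],[0,0,0,0,0,0,0],[0,0,0,0,0,0,0],[0,0,0,0,0,0,0],[0,0,0,0,0,0,0]]]'
python3 go.py 443.9 243.5 38 75 -45
python3 snap.py top t5; python3 snap.py scene s5
python3 - <<'E'
from h import *
z=47
for n,b in(("t5",np.s_[120:280,130:300]),("s5",np.s_[90:240,190:360])):
    f=pickle.load(open(n+".pkl","rb")); hsv=cv2.cvtColor(f["image"],cv2.COLOR_RGB2HSV)
    m=np.zeros(hsv.shape[:2],np.uint8); m[b]=((hsv[...,0]>28)&(hsv[...,0]<48)&(hsv[...,1]>20)&(hsv[...,2]>100))[b]
    r=rect(f,cv2.morphologyEx(m,cv2.MORPH_CLOSE,np.ones((5,5))),z); a=np.radians(r[4]); e=r[:2]-r[2]/2*np.array([np.cos(a),np.sin(a)])
    print(n,r,"right end",e.round(1))
E
```

```text
clock: 32.15
eef_pos: [444.2, 242.9, 45.4]
orientation: [2.015, 1.544, -0.833]
wrist_force: [0.2, 0.1, -0.8]
gripper_width: 61.0
t 32.15 p [444.2 242.9  45.4] q [-0.71  0.92 -0.17  1.85  0.48  1.18 -1.5 ] F [ 0.2  0.1 -0.8] w 61.0
shift share [ 0.0278 -0.002   0.0244] turn share [-0.     -0.0001 -0.0004] yaw [0.184 0.683] zax [-0.183 -0.683 -0.707]
t5 [433.7 203.3  96.2  62.8  74.9] right end [421.2 156.9]
s5 [433.2 204.   94.6  68.6  76.5] right end [422.2 158. ]
```

```bash
python3 -m inch '[[[0.025,0,0.021,0,0,0,0],[0,0,0,0,0,0,0],[0,0,0,0,0,0,0],[0,0,0,0,0,0,0],[0,0,0,0,0,0,0]]]'
python3 go.py 443.9 243.5 33 75 -45
python3 -m inch '[[[0.012,0,0.012,0,0,0,0],[0,0,0,0,0,0,0],[0,0,0,0,0,0,0],[0,0,0,0,0,0,0],[0,0,0,0,0,0,0]]]'
python3 go.py 443.9 243.5 30 75 -45
```

```text
clock: 32.75
eef_pos: [444.3, 243.7, 38.3]
orientation: [2.014, 1.544, -0.833]
wrist_force: [0.6, 0.5, -1.4]
gripper_width: 61.3
t 32.75 p [444.3 243.7  38.3] q [-0.71  0.93 -0.17  1.85  0.48  1.17 -1.51] F [ 0.6  0.5 -1.4] w 61.3
shift share [ 0.0176 -0.0018  0.0196] turn share [-0.     -0.0002 -0.0004] yaw [0.184 0.683] zax [-0.183 -0.683 -0.707]
clock: 33.25
eef_pos: [444.4, 243.7, 34.6]
orientation: [2.015, 1.544, -0.833]
wrist_force: [-0.4, -0.1, -1.8]
gripper_width: 60.9
t 33.25 p [444.4 243.7  34.6] q [-0.71  0.94 -0.17  1.85  0.48  1.17 -1.51] F [-0.4 -0.1 -1.8] w 60.9
shift share [ 0.0154 -0.002   0.0174] turn share [ 0.     -0.0002 -0.0004] yaw [0.184 0.683] zax [-0.183 -0.683 -0.707]
```

Now inside the walls with no contact force. I'll keep lowering.

```bash
python3 -m inch '[[[0.01,0,0.01,0,0,0,0],[0,0,0,0,0,0,0],[0,0,0,0,0,0,0],[0,0,0,0,0,0,0],[0,0,0,0,0,0,0]]]'
python3 -m inch '[[[0.007,0,0.007,0,0,0,0],[0,0,0,0,0,0,0],[0,0,0,0,0,0,0],[0,0,0,0,0,0,0],[0,0,0,0,0,0,0]]]'
python3 go.py 443.9 243.5 29.3 75 -45
```

```text
clock: 33.75
eef_pos: [444.4, 243.7, 31.6]
orientation: [2.015, 1.544, -0.833]
wrist_force: [-0.3, 0.0, -2.3]
gripper_width: 60.8
clock: 34.25
eef_pos: [444.4, 243.7, 29.5]
orientation: [2.015, 1.544, -0.833]
wrist_force: [0.4, -0.3, -1.2]
gripper_width: 60.8
t 34.25 p [444.4 243.7  29.5] q [-0.71  0.95 -0.17  1.85  0.49  1.16 -1.51] F [ 0.4 -0.3 -1.2] w 60.8
shift share [-0.0004 -0.0023  0.0019] turn share [ 0.     -0.0002 -0.0005] yaw [0.185 0.683] zax [-0.183 -0.683 -0.708]
```

```bash
python3 -m inch '[[[0.005,0,0.005,0,0,0,0],[0,0,0,0,0,0,0],[0,0,0,0,0,0,0],[0,0,0,0,0,0,0],[0,0,0,0,0,0,0]]]'
python3 -m inch '[[[0.005,0,0.005,0,0,0,0],[0,0,0,0,0,0,0],[0,0,0,0,0,0,0],[0,0,0,0,0,0,0],[0,0,0,0,0,0,0]]]'
python3 -m inch '[[[0.005,0,0.005,0,0,0,0],[0,0,0,0,0,0,0],[0,0,0,0,0,0,0],[0,0,0,0,0,0,0],[0,0,0,0,0,0,0]]]'
```

```text
clock: 34.75
eef_pos: [444.5, 244.0, 29.4]
orientation: [2.014, 1.543, -0.833]
wrist_force: [-1.2, 0.5, -0.7]
gripper_width: 60.8
clock: 35.25
eef_pos: [444.6, 244.1, 29.4]
orientation: [2.012, 1.542, -0.834]
wrist_force: [0.4, 1.4, 2.0]
gripper_width: 60.9
clock: 35.75
eef_pos: [444.6, 244.1, 29.4]
orientation: [2.011, 1.541, -0.835]
wrist_force: [-0.4, 0.7, 1.9]
gripper_width: 60.6
```

```bash
python3 -m inch '[[[0,0,0,0,0,0,0.9],[0,0,0,0,0,0,0.9],[0,0,0,0,0,0,0.9],[0,0,-0.05,0,0,0,0.9],[0,0,-0.1,0,0,0,0.9]]]'
python3 -m inch '[[[0,0,-0.2,0,0,0,1],[0,0,-0.2,0,0,0,1],[-0.1,0,-0.2,0,0,0,1],[-0.15,0,-0.15,0,0,0,1],[0,0,0,0,0,0,1]]]'
python3 go.py 443.9 243.5 200 75 -45
python3 snap.py top t6; python3 snap.py scene s6; python3 snap.py wrist w6
python3 - <<'E'
import cv2,numpy as np
w=cv2.imread("pics/w6.png");s=cv2.imread("pics/s6.png");t=cv2.imread("pics/t6.png")[120:280,130:300]
c=np.zeros((600,800,3),np.uint8);c[:300,:400]=cv2.resize(w,(400,300));c[300:,:400]=cv2.resize(s,(400,300));c[:376,400:]=cv2.resize(t,(400,376),interpolation=2)
c[380:600,400:]=cv2.resize(s[90:215,200:427],(400,220),interpolation=2)
cv2.imwrite("pics/combo.png",c)
E
```

```text
clock: 36.25
eef_pos: [449.4, 262.6, 50.3]
orientation: [2.009, 1.538, -0.842]
wrist_force: [0.2, 0.3, 0.7]
gripper_width: 76.6
clock: 36.75
eef_pos: [468.7, 339.0, 199.3]
orientation: [2.009, 1.542, -0.841]
wrist_force: [0.4, 0.4, -0.3]
gripper_width: 85.4
t 36.75 p [468.7 339.  199.3] q [-0.77  0.79 -0.2   1.6   0.38  1.55 -1.39] F [ 0.4  0.4 -0.3] w 85.4
shift share [-0.3488  0.0042  0.3486] turn share [-0.0005  0.0021  0.0003] yaw [0.181 0.679] zax [-0.186 -0.687 -0.702]
```

View pics/combo.png

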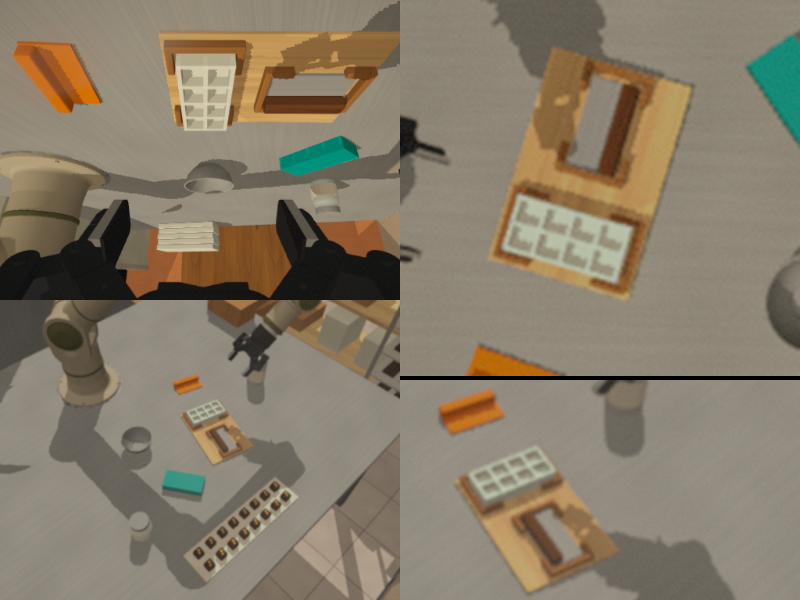

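The composite shows the mould flat inside its walls with its cavities up, and the scraper flat in its own compartment with the handle up. The jar, bowl and can are standing in place, and the gripper is clear. I'll hand in.

```bash
python3 - <<'E'
from h import *
from cell import manip
f=pickle.load(open("t6.pkl","rb")); hsv=cv2.cvtColor(f["image"],cv2.COLOR_RGB2HSV)
m=np.zeros(hsv.shape[:2],np.uint8); b=np.s_[190:250,160:240]; m[b]=((hsv[...,0]>28)&(hsv[...,0]<48)&(hsv[...,2]>100))[b]
print(rect(f,cv2.morphologyEx(m,cv2.MORPH_CLOSE,np.ones((7,7))),32),"bay (top cam) 438.5 219.3, 74.8")
print(manip.job_done())
E
```

```text
[438.3 220.7 129.2  61.7  75.3] bay (top cam) 438.5 219.3, 74.8
the job is handed in; nothing more can be done
None
```

The job is done and handed in at about 37 s. The scraper lies flat, handle up, in its own compartment, and the mould lies flat, cavities up, in the larger one.

- **Scraper:** I lifted it by its handle and set it down in its compartment.
- **Mould:** I moved it away from the jar to clear bench, tilted it 90° and stood it on one end. I then regripped it from the other side and turned it another 90° before lowering it into the tray.

**Last checks:**
- **Mould fit:** the top camera put the mould's centre about 1.5 mm and 0.5° from the compartment's centre. Its measured size was 129 × 62 mm, as it should be. It touched down at a tool height of 29.4 mm, where I expected the tray floor at 29.3 mm.
- **Picture:** the last picture shows the scraper inside its walls. The jar, bowl, can and chocolates look undisturbed, though I only judged those by eye.
- **Forces:** the wrist forces I read stayed under about 4 N, and the gripper ended clear of everything.

**Disagreement:** the top and wrist cameras differed by about 4 mm in y on where the tray is. I used the wrist camera for absolute positions, and the top camera only for comparing things seen in the same view.

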